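# Put the finished egg away and cover the pot

## Task

Take the finished blue egg out of its egg cup and lower it into the open cream pot without dropping it. Then put the pot's lid on, so that it sits fully home and level on the rim; set it down, do not drop it. Leave the white egg in its cup and the pot standing where it is.

Things in the scene. Friction and masses are not known exactly. Their poses are not given: they have to be found in the camera images.
- blue_egg_mid (a point): Centre of the dark blue egg (half-way up, at its widest): rigid, 48 mm thick, 66 mm tall, 60 to 100 g, standing upright in one of two wooden egg cups (which one varies). z up. The cups are fixed to the table; the egg stands 8 mm deep in its cup, whose rim (43 mm across) is 25 mm below this point and 38 mm above the table. It lifts straight out.
- white_egg_mid (a point): Centre of the white egg, same size, in the other egg cup. Leave it alone.
- pot: Open round cream pot with two small dark blue side handles (99 mm from the axis, 60 to 74 mm up), loose on the table, 0.9 kg. Outside diameter 156 mm, inside diameter 142 mm, 90 mm high, floor 8 mm thick. Origin: centre of its underside; z up. Its place and the lid's place may be swapped. The egg may come to rest in it standing or lying.
- pot_rim (a point): Centre of the pot's mouth, at rim height (90 mm above the pot's underside); z up.
- lid_knob (a point): Point in the dark blue round knob of the pot's loose lid, on the lid's axis; z up. The lid, cream, 0.25 to 0.42 kg, lies right way up on the table. Knob 34 mm in diameter, 36 mm high; this point is 16 mm below its top, 20 mm above the lid plate's top and 26 mm above the plate's underside, so it stands 26 mm above the pot's rim when seated. Round: any yaw will do.
- lid_base (a point): Centre of the underside of the lid's boss, 34 mm below the knob point; z up. The lid plate is 166 mm across and 6 mm thick and rests on the rim; under it the round boss, 132 mm across, 8 mm deep, lower edge bevelled 3 mm, goes into the pot's mouth with 5 mm play all round.
There are look-alikes about, which are no part of the job. Leave any orange or yellow look-alike of the part that bears lid_knob alone.

How it is judged:
On the way, in this order (a step that is already met when the one before it is completed fails the run):
1. the blue egg lies inside the pot, let go (horizontal distance between blue_egg_mid and pot below 0.06 m and z of blue_egg_mid in the frame of pot below 0.06 m and contact force between the fingers and blue_egg below 0.1 N), for 0.2 s.
2. the lid is seated level on the pot's rim (horizontal distance between lid_knob and pot_rim below 0.009 m and z of lid_knob in the frame of pot_rim between 0.02 and 0.029 m and angle between lid_knob's own z axis and vertical below 0.03 rad), for 0.2 s.
At the end, for the whole second after the job is handed in: The blue egg is inside the pot; the lid is on the pot, seated (knob point within 3 mm of its seated height), centred within 9 mm, level within 0.03 rad and at rest; the pot stands upright on the table within 50 mm of where it began; the white egg is still in its cup (moved under 15 mm) (all of step 2 and horizontal distance between blue_egg_mid and pot below 0.06 m and z of blue_egg_mid in the frame of pot between 0.01 and 0.06 m and linear speed of lid below 0.02 m/s and angle between pot's own z axis and vertical below 0.05 rad and height (world z) of pot below 0.005 m and distance of pot from where it was at the start of the episode below 0.05 m and distance of white_egg_mid from where it was at the start of the episode below 0.015 m); the robot touches nothing.
It fails at once if the blue egg is dropped (faster than 0.8 m/s with no finger on it, a fall of some 33 mm) (linear speed of blue_egg above 0.8 m/s and contact force between the fingers and blue_egg below 0.05 N).
It fails at once if the lid is dropped (faster than 0.6 m/s with no finger on it, a fall of some 18 mm) (linear speed of lid above 0.6 m/s and contact force between the fingers and lid below 0.05 N).
It fails at once if the white egg is knocked or taken out of its cup (distance of white_egg_mid from where it was at the start of the episode above 0.03 m).
It fails at once if the pot is tipped (angle between pot's own z axis and vertical above 0.25 rad).
It also fails if it takes over 64 s, if anything falls off the work surface, if the arm or the gripper's body presses on something with over 40 N, if the wrist force passes 120 N, or if a joint passes its speed limit or range.

## Robot

A 6-joint arm with a two-finger parallel gripper is mounted at the origin on the work surface. World frame = base frame: x ahead of the robot, y to its left, z up, the work surface at z = 0. Lengths are in m, angles in rad, forces in N, time in s.
With the tool pointing down it reaches from about 0.375 to 0.975 m from the base axis. Payload 3.8 kg.
Tool frame: the origin (TCP) lies on the centre line of the jaws, within the pads' length; the fingertips stand 14 mm ahead of it and the grasp point (between the pads) lies 5 mm behind it; z points along the fingers, y is the line along which they close (so a half turn about z gives the same grasp; the last joint's range is limited). The gripper opens to 85 mm and grips with 20 to 120 N. Pads are 22 mm wide; open, the fingers measure 114 mm over their backs; the gripper's body (76 mm by 85 mm) begins 54 mm behind the grasp point. The pads swing forward as they close: fully open they stand 13 mm farther back than shut.
Start: joints at [1.112, 0.264, 1.604, -0, 1.274, -0.037], TCP at [0.276, 0.616, 0.245] pointing down, gripper open.
Joint ranges: [-2.63, 2.63], [-0.94, 2.18], [0.31, 2.57], [-1.31, 4.45], [0, 2.66], [-2.55, 2.55]. Speed limits (rad/s): [2.57, 2.57, 3.14, 3.14, 3.14, 3.14].

## Interface

Orientations are given as a rotation vector (axis times angle).
In Python, from workcell import bot, eyes, spot_in gives the robot as it stands.
- The arm moves only by the tool carry_out, never from a script. Its argument "series" is text: rows parted by semicolons, each of 4 numbers parted by spaces: the shift along the world's x, y, z in m, then the turn about the world's z in degrees. In form: tx ty tz roll; .... A call has 1 to 20 rows; each row shifts and turns the commanded pose from where the row before left it; what a row does not reach is not made up. A row lasts 1/8 s, in which the tool goes at most 62.5 mm and 10.7 degrees, less where a joint would pass 70% of its speed; a pose out of reach is approached as far as the arm can. A call is refused whole if a number of a shift passes 0.0625 or a number of a turn 10.7, either way. A call with a gripper value outside its range is refused whole. "jaw" is the gripper command: -1 is shut, 1 is fully open, values between are in proportion, set as the call begins (left out, the last holds). The fingers move at their own pace and stop on an object; "grip_force" is the grip in N (left out, the last holds). Time passes only in rows, so rows that do not move let the fingers close. It gives the time, the measured TCP pose, the force, the opening and the grip force at its end, in the units of the state.
- bot.read_state(): the state, without advancing time (a new reading comes with each control period).
- eyes.read_camera(name): name is "scene" or "top"; returns (picture, depth): 384x512x3 uint8, blue, green, red; 384x512 float32, m along the optical axis (not along the pixel's ray), 0 where there is no reading.
- eyes.get_calibration(name): a dict with "K" (3x3 intrinsics, pixels), "position" and "rotation" of the camera in the world. Camera axes: x right, y down, z forward; pixel columns grow to the right and rows downward; lengths in m; the calibration is good to about 2 mm. A picture is of the moment at which its call begins. get_calibration takes no time and is no camera call.
- bot.finish_job(): hands the job in; it is judged then, once.
Trained networks look in the newest picture that a camera, given by its name, has taken for a name from the list of things; names that differ only in an ending like _2 or _b are one class to them, and where a whole thing is asked for, a point or a joint stands for the part that bears it (a point fixed in the world has none). Each returns a list of dicts, best first, with "score" (0 to 1); they miss things now and then, are a little off and sometimes report something else, mostly with a low value. They report only what shows in the picture. A call takes as long as a camera call. They do not tell look-alikes from the thing itself.
- spot_in(camera, target): "rect" ([centre column, centre row, width, height] in pixels, round what is visible of it).
The state is a dict: "time": time; "q": joint angles; "joint_vel": joint speeds; "joint_torque": joint torques, N m; "tool_pos": TCP position; "tcp_rot": TCP orientation; "wrist_force": force on the tool from outside, world axes, zero at the start; "torque": the same for the moment, N m; "width": opening from 0.0 (shut) to 1.0 (fully open); "grip_force": force on a finger pad.
Only numpy, scipy, OpenCV 4.12 (cv2) and the standard library are available. Lean on these libraries where they do the work, as an engineer would, in place of code of your own. Each camera call takes 0.05 s, during which the arm holds its last target. There are 200 camera calls.

## Working session

There is one attempt and no reset: what is moved stays moved. The work goes in short steps, Python scripts to look and compute and a tool call to move; the robot and the scene stay as the last step left them, time stands still between calls to the robot, and variables do not carry over. Pictures are saved under pics/ and viewed, at most 10 in all, crops included, and the job is handed in when it is done.

Besides the shell and the picture viewer there is one more tool, called after ">>>" by a JSON object that holds its "op" and its "data". carry_out: Moves the arm, as the interface text tells. Its arguments: {"type":"object","properties":{"series":{"type":"string"},"jaw":{"type":"number"},"grip_force":{"type":"number"}},"required":["series"]}

```bash
mkdir -p pics
cat > h.py <<'E'
import numpy as np, cv2
from workcell import bot, eyes, spot_in
def cloud(name):
    im,d=eyes.read_camera(name); c=eyes.get_calibration(name); K=np.array(c["K"])
    R=np.array(c["rotation"]); 
    if R.shape!=(3,3): R=cv2.Rodrigues(R.astype(float))[0]
    v,u=np.mgrid[:d.shape[0],:d.shape[1]]
    P=np.stack([(u-K[0,2])/K[0,0]*d,(v-K[1,2])/K[1,1]*d,d],-1)@R.T+np.array(c["position"])
    P[d==0]=np.nan
    return im,P
E
python3 - <<'E'
from h import *
ims=[]
for n in("top","scene"):
    im,P=cloud(n); np.save(n+".npy",P); ims.append(im)
    print(n,eyes.get_calibration(n)["position"])
    for t in("blue_egg_mid","white_egg_mid","pot","lid_knob"):
        for r in spot_in(n,t)[:4]:
            u,v,w,h=r["rect"]; p=P[int(np.clip(round(v),0,383)),int(np.clip(round(u),0,511))]
            print(t,round(r["score"],2),np.round(r["rect"]),np.round(p,3), im[int(v),int(u)])
cv2.imwrite("pics/a.png",ims[0]);cv2.imwrite("pics/b.png",ims[1])
print(bot.read_state())
E
```

```text
top [0.32181379 0.04247433 1.20174338]
blue_egg_mid 0.79 [153. 207.  15.  18.] [0.475 0.321 0.09 ] [85 36 19]
white_egg_mid 0.56 [188. 151.  20.  16.] [0.618 0.239 0.088] [117 134 142]
pot 0.92 [375. 189.  81.  64.] [ 0.534 -0.243  0.014] [104 133 144]
lid_knob 0.89 [278. 193.  61.  58.] [0.518 0.012 0.048] [67 45 33]
lid_knob 0.88 [240. 101.  64.  55.] [0.771 0.113 0.034] [ 18  54 108]
lid_knob 0.74 [196. 278.  65.  67.] [0.304 0.217 0.049] [ 42 129 150]
scene [ 0.99329898 -0.20880049  0.74722269]
blue_egg_mid 0.6 [323. 143.  22.  23.] [0.49  0.313 0.075] [91 36 22]
blue_egg_mid 0.51 [134. 259.  97.  80.] [ 0.495 -0.237  0.007] [108 141 160]
white_egg_mid 0.55 [340. 190.  15.  24.] [0.642 0.237 0.084] [145 163 177]
pot 0.7 [134. 260.  96.  77.] [ 0.498 -0.238  0.008] [107 140 158]
lid_knob 0.97 [334. 281.  74.  65.] [0.794 0.1   0.027] [ 29  63 140]
lid_knob 0.9 [257. 137.  54.  42.] [0.316 0.216 0.013] [ 48 130 162]
lid_knob 0.59 [231. 222.  71.  56.] [ 0.533 -0.001  0.012] [108 138 159]
{'time': 0.5, 'q': array([ 1.11212456e+00,  2.63906429e-01,  1.60406455e+00, -1.78617915e-05,
        1.27371748e+00, -3.68732560e-02]), 'joint_vel': array([ 0.00095911, -0.00248262, -0.00222662,  0.00063508, -0.00033816,
       -0.00220509]), 'joint_torque': array([-8.17634682e-04, -5.14402235e+01, -3.67236578e+01, -1.84181640e-04,
        2.50253746e-03,  5.54840611e-06]), 'tool_pos': array([0.27631751, 0.61580432, 0.24524046]), 'tcp_rot': array([-6.57649365e-01, -3.07197951e+00,  1.52484513e-04]), 'wrist_force': array([1.0207874 , 1.02290438, 0.10807706]), 'torque': array([0.01001924, 0.00424691, 0.00856192]), 'grip_force': 0.0, 'width': 1.0009416837132579}
```

View pics/a.png

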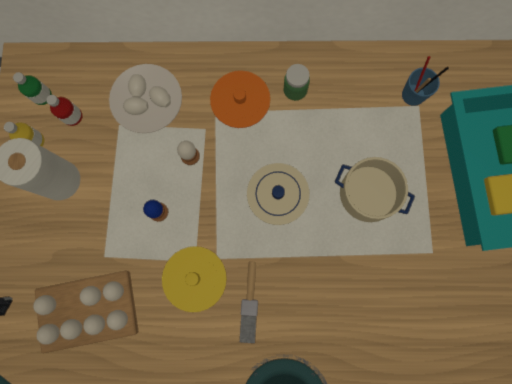

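View pics/b.png

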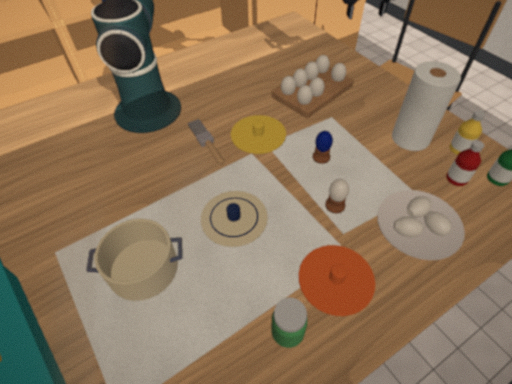

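The top view shows the blue egg at (153,208), the white egg at (188,150), the pot at (374,190) and the blue-knobbed lid at (278,193). The orange and yellow lids are decoys. Next I fit the known shapes to the depth data.

Run:
```python
from h import *
from scipy.optimize import least_squares
ims={"top":cv2.imread("pics/a.png"),"scene":cv2.imread("pics/b.png")}
for n in ims:
    P=np.load(n+".npy"); X=P.reshape(-1,3); hsv=cv2.cvtColor(ims[n],cv2.COLOR_BGR2HSV).reshape(-1,3).astype(int)
    def near(x,y,r): return np.hypot(X[:,0]-x,X[:,1]-y)<r
    def egg(tag,g,m):
        p=X[m]
        f=lambda c:(np.linalg.norm((p-c)/[.024,.024,.033],axis=1)-1)*.024
        s=least_squares(f,[*g,.063],loss="soft_l1",f_scale=.002); print(n,tag,m.sum(),np.round(s.x,4),"rms",np.sqrt(np.mean(f(s.x)**2)).round(4))
    blue=(hsv[:,0]>105)&(hsv[:,0]<130)&(hsv[:,1]>120)
    egg("blue",(.482,.318),near(.482,.318,.045)&blue&(X[:,2]>.04))
    egg("white",(.62,.236),near(.625,.236,.045)&(X[:,2]>.045))
    def circ(tag,g,p,r):
        f=lambda c:np.hypot(*(p[:,:2]-c).T)-r
        s=least_squares(f,g,loss="soft_l1",f_scale=.002); print(n,tag,len(p),np.round(s.x,4),"rms",np.sqrt(np.mean(f(s.x)**2)).round(4),"z",np.median(p[:,2]).round(4))
    m=near(.53,-.238,.095)&(X[:,2]>.084)&(X[:,2]<.096); circ("rim",(.53,-.238),X[m],.0745)
    m=near(.52,.01,.12)&(X[:,2]>.009)&(X[:,2]<.02); p=X[m]; print("plate z",np.median(p[:,2]).round(4))
    hull=cv2.convexHull(p[:,:2].astype(np.float32)); print(n,"plate circle",cv2.minEnclosingCircle(hull))
    m=near(.52,.01,.05)&(X[:,2]>.028); p=X[m]; print("knob",m.sum(),p.mean(0).round(4),"max",p[:,2].max().round(4), p.min(0).round(3),p.max(0).round(3))
```

```text
top blue 246 [0.476  0.3286 0.0614] rms 0.0013
top white 280 [0.6288 0.2491 0.0614] rms 0.0013
top rim 575 [ 0.5253 -0.2275] rms 0.0022 z 0.0894
plate z 0.0141
top plate circle ((0.5234099626541138, 0.011595487594604492), 0.08307632058858871)
knob 145 [0.5219 0.0122 0.0478] max 0.0541 [ 0.507 -0.003  0.029] [0.539 0.028 0.054]
scene blue 234 [0.4746 0.328  0.0604] rms 0.0012
scene white 356 [0.6275 0.2486 0.0604] rms 0.0009
scene rim 799 [ 0.5271 -0.2287] rms 0.0022 z 0.0883
plate z 0.013
scene plate circle ((0.5236960053443909, 0.011286159045994282), 0.08394978940486908)
knob 185 [0.5278 0.009  0.045 ] max 0.0517 [ 0.508 -0.006  0.028] [0.541 0.026 0.052]
```

>>> {"op": "carry_out", "data": {"series": "0.033 -0.048 0 0;0.033 -0.048 0 0;0.033 -0.048 0 0;0.033 -0.048 0 0;0.033 -0.048 0 0;0.034 -0.0475 0 0;0 0 -0.03 0;0 0 -0.03 0;0 0 -0.02 0;0 0 0 0;0 0 0 0", "jaw": 1, "grip_force": 40}}

```text
time: 1.88
tool_pos: [0.4759, 0.329, 0.1664]
tcp_rot: [0.657, 3.071, 0.002]
wrist_force: [0.3, 1.1, -0.0]
width: 1.0
grip_force: 0.0
```

>>> {"op": "carry_out", "data": {"series": "0 -0.0007 -0.03 0;0 0 -0.03 0;0 0 -0.02 0;0 0 -0.015 0;0 0 -0.01 0;0 0 -0.006 0;0 0 0 0;0 0 0 0"}}

```text
time: 2.88
tool_pos: [0.4758, 0.3279, 0.0549]
tcp_rot: [0.657, 3.071, 0.001]
wrist_force: [-0.6, 0.2, 0.2]
width: 0.996
grip_force: 0.0
```

>>> {"op": "carry_out", "data": {"series": "0 0 0 0;0 0 0 0;0 0 0 0;0 0 0 0;0 0 0 0;0 0 0 0;0 0 0 0;0 0 0 0", "jaw": -1, "grip_force": 40}}

```text
time: 3.88
tool_pos: [0.4757, 0.3278, 0.0549]
tcp_rot: [0.658, 3.071, 0.001]
wrist_force: [-0.9, -1.7, 4.5]
width: 0.537
grip_force: 40.8
```

Width 45.6 mm with an upward reaction suggests the pads are above the egg's widest point. I'll regrip slightly lower.

>>> {"op": "carry_out", "data": {"series": "0 0 0 0;0 0 0 0;0 0 0 0;0 0 -0.003 0;0 0 -0.003 0;0 0 0 0;0 0 0 0", "jaw": 0.6}}

```text
time: 4.75
tool_pos: [0.4753, 0.3276, 0.0482]
tcp_rot: [-0.658, -3.072, 0.0]
wrist_force: [-0.1, -0.2, 0.6]
width: 0.8
grip_force: 0.0
```

>>> {"op": "carry_out", "data": {"series": "0 0 0 0;0 0 0 0;0 0 0 0;0 0 0 0;0 0 0 0;0 0 0 0", "jaw": -1, "grip_force": 40}}

```text
time: 5.5
tool_pos: [0.4757, 0.328, 0.0487]
tcp_rot: [0.658, 3.071, 0.001]
wrist_force: [0.1, 1.4, 2.2]
width: 0.54
grip_force: 41.2
```

>>> {"op": "carry_out", "data": {"series": "0 0 0.005 0;0 0 0.01 0;0 0 0.015 0;0 0 0.02 0;0 0 0.025 0;0 0 0.025 0;0 0 0.02 0;0 0 0.01 0;0 0 0 0;0 0 0 0"}}

```text
time: 6.75
tool_pos: [0.4747, 0.3272, 0.1772]
tcp_rot: [-0.657, -3.071, 0.002]
wrist_force: [-0.2, 0.5, 0.0]
width: 0.539
grip_force: 41.0
```

Run:
```python
from h import *
im,P=cloud("scene"); cv2.imwrite("pics/c.png",cv2.resize(im[40:240,200:440],None,fx=3,fy=3))
hsv=cv2.cvtColor(im,cv2.COLOR_BGR2HSV).astype(int)
m=(hsv[...,0]>105)&(hsv[...,0]<130)&(hsv[...,1]>120)&(np.hypot(P[...,0]-.476,P[...,1]-.328)<.05)&(P[...,2]>.08)
p=P[m];print(m.sum(),p.min(0),p.max(0),bot.read_state()["tool_pos"])
```

```text
329 [0.46653933 0.29598352 0.1736079 ] [0.49769062 0.34847516 0.27731847] [0.47459553 0.32715548 0.17695235]
```

View pics/c.png

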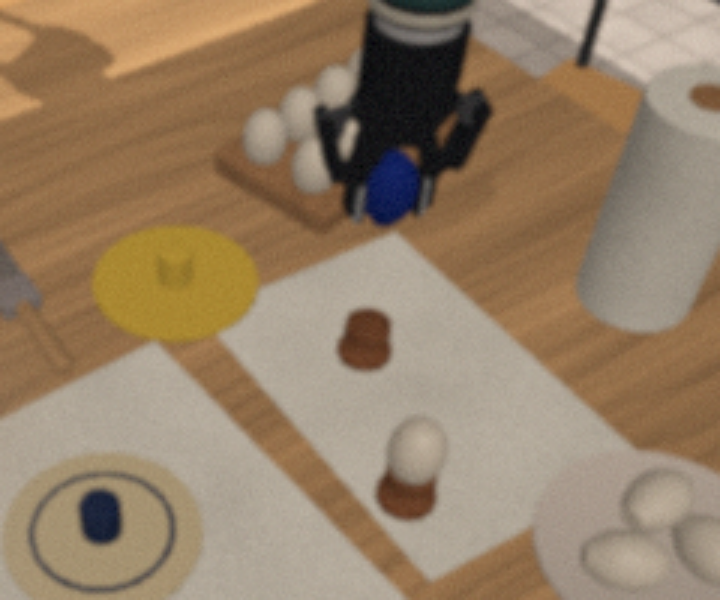

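The egg is held upright and the cup is empty. Carrying it to the pot.

>>> {"op": "carry_out", "data": {"series": "0.003 -0.02 0 0;0.004 -0.04 0 0;0.0045 -0.05 0 0;0.0045 -0.05 0 0;0.0045 -0.05 0 0;0.0045 -0.05 0 0;0.0045 -0.05 0 0;0.0045 -0.05 0 0;0.0045 -0.05 0 0;0.0045 -0.05 0 0;0.0045 -0.05 0 0;0.002 -0.03 0 0;0.001 -0.015 0 0;0 0 0 0;0 0 0 0"}}

```text
time: 8.68
tool_pos: [0.5254, -0.2263, 0.1779]
tcp_rot: [-0.657, -3.071, -0.001]
wrist_force: [-0.2, -0.2, -1.1]
width: 0.539
grip_force: 41.1
```

Down 147 mm to TCP z ≈ 0.031, about 4 mm above floor contact.

>>> {"op": "carry_out", "data": {"series": "0.0005 -0.002 -0.025 0;0 0 -0.025 0;0 0 -0.025 0;0 0 -0.02 0;0 0 -0.015 0;0 0 -0.013 0;0 0 -0.01 0;0 0 -0.007 0;0 0 -0.004 0;0 0 -0.003 0;0 0 0 0;0 0 0 0"}}

```text
time: 10.18
tool_pos: [0.5266, -0.2295, 0.0316]
tcp_rot: [0.658, 3.071, -0.0]
wrist_force: [0.3, 0.8, -0.5]
width: 0.535
grip_force: 41.1
```

>>> {"op": "carry_out", "data": {"series": "0 0 -0.002 0;0 0 -0.001 0;0 0 -0.001 0;0 0 0 0;0 0 0 0"}}

```text
time: 10.8
tool_pos: [0.5264, -0.2294, 0.0273]
tcp_rot: [0.658, 3.072, -0.0]
wrist_force: [0.0, -0.6, -1.0]
width: 0.539
grip_force: 41.1
```

>>> {"op": "carry_out", "data": {"series": "0 0 0 0;0 0 0 0;0 0 0 0;0 0 0 0;0 0 0 0;0 0 0 0", "jaw": 0.6}}

```text
time: 11.55
tool_pos: [0.5264, -0.2294, 0.0273]
tcp_rot: [0.658, 3.072, 0.0]
wrist_force: [-0.7, 0.0, 0.5]
width: 0.798
grip_force: 0.0
```

>>> {"op": "carry_out", "data": {"series": "0 0 0.01 0;0 0 0.01 0;0 0 0.02 0;0 0 0.03 0;0 0 0.03 0;0 0 0.04 0;0 0 0 0;0 0 0 0"}}

```text
time: 12.55
tool_pos: [0.5263, -0.2294, 0.1681]
tcp_rot: [0.657, 3.071, -0.0]
wrist_force: [0.2, -0.6, 0.1]
width: 0.795
grip_force: 0.0
```

>>> {"op": "carry_out", "data": {"series": "-0.0005 0.03 0 0;-0.0005 0.05 0 0;-0.0005 0.05 0 0;-0.0005 0.05 0 0;-0.0005 0.04 0 0;-0.0003 0.021 0 0;0 0 0 0;0 0 0 0", "jaw": 0.6}}

```text
time: 13.55
tool_pos: [0.5228, 0.0112, 0.1663]
tcp_rot: [-0.657, -3.07, 0.001]
wrist_force: [1.2, 0.5, 0.0]
width: 0.8
grip_force: 0.0
```

```bash
cat >> h.py <<'E'
from scipy.optimize import least_squares
def fit(p,g,r):
    f=lambda c:np.hypot(*(p[:,:2]-c).T)-r
    s=least_squares(f,g,loss="soft_l1",f_scale=.002); return s.x.round(4),len(p),np.sqrt(np.mean(f(s.x)**2)).round(4)
E
python3 - <<'E'
from h import *
for n in("top","scene"):
    im,P=cloud(n); X=P.reshape(-1,3)
    near=lambda x,y,r: np.hypot(X[:,0]-x,X[:,1]-y)<r
    print(n,"rim",fit(X[near(.526,-.228,.095)&(abs(X[:,2]-.089)<.006)],(.526,-.228),.0745))
    hsv=cv2.cvtColor(im,cv2.COLOR_BGR2HSV).reshape(-1,3).astype(int)
    m=(hsv[:,0]>105)&(hsv[:,0]<130)&(hsv[:,1]>120)&near(.526,-.228,.07)
    print("egg",m.sum(),X[m].mean(0),X[m].max(0))
    # lid plate rim: outer silhouette on xy grid
    m=near(.5235,.0115,.1)&(X[:,2]>.010)&(X[:,2]<.018); p=X[m]; print("lid",cv2.minEnclosingCircle(p[:,:2].astype(np.float32)),m.sum())
    if n=="top": cv2.imwrite("pics/d.png",cv2.resize(im[110:270,210:430],None,fx=3,fy=3))
E
```

```text
top rim (array([ 0.5253, -0.2274]), 587, np.float64(0.0022))
egg 229 [ 0.52162529 -0.22457371  0.06281166] [ 0.54153663 -0.20674612  0.07695422]
lid ((0.5213109254837036, 0.004405450075864792), 0.07826481759548187) 1022
scene rim (array([ 0.5274, -0.2287]), 843, np.float64(0.0022))
egg 268 [ 0.53585929 -0.23168403  0.06186371] [ 0.54982838 -0.21129431  0.07385445]
lid ((0.5232491493225098, 0.011303343810141087), 0.08321286737918854) 2662
```

View pics/d.png

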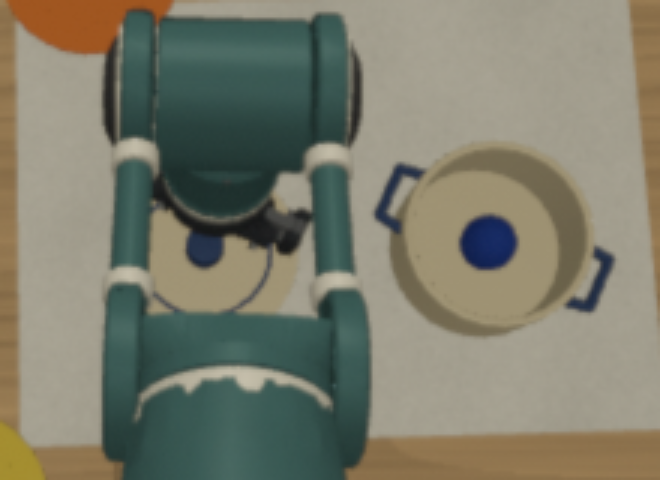

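The egg stands upright in the pot with its top at z ≈ 0.074, below the boss level. Now the lid knob.

>>> {"op": "carry_out", "data": {"series": "0.0005 0.0005 -0.025 0;0 0 -0.03 0;0 0 -0.025 0;0 0 -0.02 0;0 0 -0.015 0;0 0 -0.01 0;0 0 -0.006 0;0 0 -0.003 0;0 0 0 0;0 0 0 0"}}

```text
time: 14.9
tool_pos: [0.5245, 0.0122, 0.0338]
tcp_rot: [0.657, 3.071, 0.0]
wrist_force: [-0.5, 0.6, -1.1]
width: 0.802
grip_force: 0.0
```

>>> {"op": "carry_out", "data": {"series": "0 0 0 0;0 0 0 0;0 0 0 0;0 0 0 0;0 0 0 0;0 0 0 0;0 0 0 0;0 0 0 0", "jaw": -1, "grip_force": 80}}

```text
time: 15.9
tool_pos: [0.5245, 0.0122, 0.0339]
tcp_rot: [0.658, 3.071, 0.001]
wrist_force: [-1.4, 0.7, 5.4]
width: 0.381
grip_force: 79.0
```

>>> {"op": "carry_out", "data": {"series": "0 0 0.005 0;0 0 0.01 0;0 0 0.015 0;0 0 0.02 0;0 0 0.025 0;0 0 0.025 0;0 0 0.025 0;0 0 0.02 0;0 0 0.01 0;0 0 0 0;0 0 0 0"}}

```text
time: 17.27
tool_pos: [0.5233, 0.0122, 0.1873]
tcp_rot: [-0.657, -3.07, 0.0]
wrist_force: [-0.4, 0.3, -3.3]
width: 0.375
grip_force: 79.6
```

```bash
cat > tilt.py <<'E'
from h import *
s=bot.read_state(); t=s["tool_pos"]; print(t)
im,P=cloud("scene"); X=P.reshape(-1,3)
hsv=cv2.cvtColor(im,cv2.COLOR_BGR2HSV).reshape(-1,3).astype(int)
m=(np.hypot(X[:,0]-t[0],X[:,1]-t[1])<.1)&(abs(X[:,2]-(t[2]-.02))<.012)&(hsv[:,2]>110)
p=X[m]
for _ in range(5):
    A=np.c_[p[:,:2]-t[:2],np.ones(len(p))]; c=np.linalg.lstsq(A,p[:,2],rcond=None)[0]; r=A@c-p[:,2]; p=p[abs(r)<.003] if len(p)>50 else p
print("plate n",len(p),"tilt",c[:2].round(4),"z-tcp",(c[2]-t[2]).round(4)); print(cv2.minEnclosingCircle(p[:,:2].astype(np.float32)))
cv2.imwrite("pics/e.png",cv2.resize(im,None,fx=1.5,fy=1.5))
E
python3 tilt.py
```

```text
[0.52327455 0.01217092 0.18734021]
plate n 2475 tilt [-0.0054  0.0005] z-tcp -0.0209
((0.5228093862533569, 0.011077693663537502), 0.08376776427030563)
```

View pics/e.png

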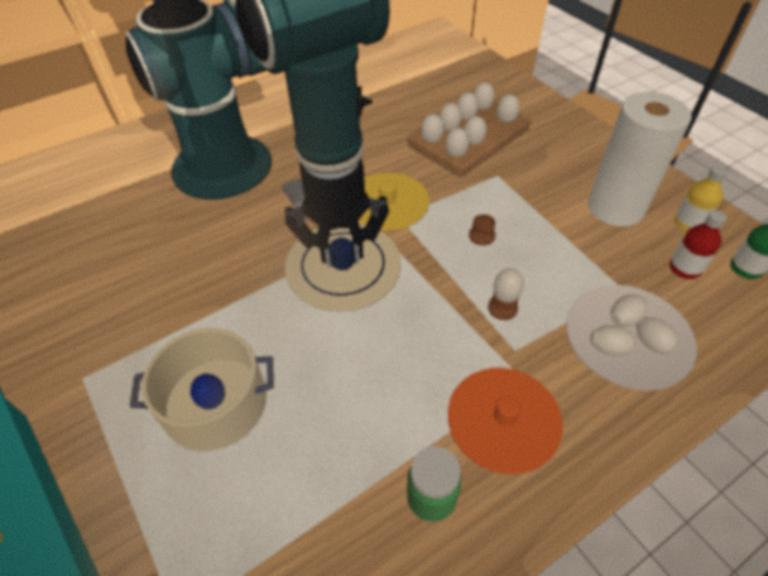

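The lid hangs level on the knob. Moving over the pot.

>>> {"op": "carry_out", "data": {"series": "0.0005 -0.015 0 0;0.0005 -0.03 0 0;0.0005 -0.035 0 0;0.0005 -0.035 0 0;0.0005 -0.035 0 0;0.0005 -0.035 0 0;0.0005 -0.03 0 0;0.0003 -0.0175 0 0;0 -0.007 0 0;0 0 -0.01 0;0 0 -0.01 0;0 0 -0.008 0;0 0 0 0;0 0 0 0"}}

```text
time: 19.08
tool_pos: [0.528, -0.2271, 0.1604]
tcp_rot: [0.657, 3.072, -0.0]
wrist_force: [-0.2, -0.1, -3.6]
width: 0.372
grip_force: 79.9
```

```bash
python3 tilt.py
python3 - <<'E'
from h import *
im,P=cloud("scene"); X=P.reshape(-1,3)
# visible near outer wall of pot
hsv=cv2.cvtColor(im,cv2.COLOR_BGR2HSV).reshape(-1,3).astype(int)
m=(np.hypot(X[:,0]-.526,X[:,1]+.228)<.092)&(X[:,2]>.015)&(X[:,2]<.055)&(hsv[:,0]<40)
print(fit(X[m],(.526,-.228),.078))
E
```

```text
[ 0.52802526 -0.22711596  0.16035467]
plate n 3109 tilt [-0.0034 -0.0008] z-tcp -0.0208
((0.5277915596961975, -0.22844937443733215), 0.0828850194811821)
(array([ 0.5251, -0.2289]), 644, np.float64(0.0071))
```

>>> {"op": "carry_out", "data": {"series": "-0.001 0 -0.01 0;0 0 -0.01 0;0 0 -0.008 0;0 0 -0.005 0;0 0 -0.003 0;0 0 -0.003 0;0 0 -0.001 0;0 0 0 0;0 0 0 0"}}

```text
time: 20.3
tool_pos: [0.527, -0.2275, 0.1205]
tcp_rot: [0.658, 3.072, -0.0]
wrist_force: [0.3, -0.3, -4.2]
width: 0.378
grip_force: 79.9
```

No contact at 0.1205, so the boss has entered the mouth (entry is at about 0.124). Lowering the last few millimetres.

>>> {"op": "carry_out", "data": {"series": "0 0 -0.001 0;0 0 -0.001 0;0 0 -0.001 0;0 0 -0.0005 0;0 0 0 0;0 0 0 0"}}

```text
time: 21.05
tool_pos: [0.5269, -0.2274, 0.1168]
tcp_rot: [0.658, 3.072, -0.0]
wrist_force: [0.2, 0.5, -3.7]
width: 0.378
grip_force: 79.9
```

>>> {"op": "carry_out", "data": {"series": "0 0 -0.0005 0;0 0 -0.0005 0;0 0 -0.0005 0;0 0 0 0;0 0 0 0"}}

```text
time: 21.68
tool_pos: [0.5269, -0.2274, 0.116]
tcp_rot: [0.658, 3.072, -0.0]
wrist_force: [-3.4, 1.3, 4.1]
width: 0.377
grip_force: 80.2
```

Contact right at the expected seated height. Releasing.

>>> {"op": "carry_out", "data": {"series": "0 0 0 0;0 0 0 0;0 0 0 0;0 0 0 0;0 0 0 0;0 0 0 0", "jaw": 0.6}}

```text
time: 22.42
tool_pos: [0.5269, -0.2274, 0.1152]
tcp_rot: [0.658, 3.072, 0.0]
wrist_force: [-0.2, -0.2, 0.7]
width: 0.799
grip_force: 0.0
```

>>> {"op": "carry_out", "data": {"series": "0 0 0.01 0;0 0 0.02 0;0 0 0.03 0;0 0 0.04 0;0 0 0.04 0;-0.01 0.05 0 0;-0.01 0.05 0 0;-0.01 0.05 0 0;-0.01 0.05 0 0;0 0 0 0;0 0 0 0"}}

```text
time: 23.8
tool_pos: [0.4874, -0.0276, 0.2567]
tcp_rot: [0.656, 3.07, -0.001]
wrist_force: [0.1, 0.0, -0.6]
width: 0.799
grip_force: 0.0
```

Run:
```python
from h import *
for n in("top","scene"):
    im,P=cloud(n); X=P.reshape(-1,3)
    m=(np.hypot(X[:,0]-.5265,X[:,1]+.228)<.1)&(abs(X[:,2]-.096)<.006); p=X[m]
    A=np.c_[p[:,:2]-[.5265,-.228],np.ones(len(p))]; c=np.linalg.lstsq(A,p[:,2],rcond=None)[0]
    print(n,len(p),c.round(4),cv2.minEnclosingCircle(p[:,:2].astype(np.float32)))
    m=(np.hypot(X[:,0]-.5265,X[:,1]+.228)<.04)&(X[:,2]>.105);print("knob",X[m].mean(0),X[m].max(0))
    hsv=cv2.cvtColor(im,cv2.COLOR_BGR2HSV).reshape(-1,3).astype(int)
    m=(np.hypot(X[:,0]-.526,X[:,1]+.228)<.092)&(X[:,2]>.015)&(X[:,2]<.055)&(hsv[:,0]<40)&(hsv[:,1]>60)
    if m.sum()>50: print("pot",fit(X[m],(.526,-.228),.078))
cv2.imwrite("pics/f.png",cv2.resize(im[180:330,60:260],None,fx=3,fy=3)); print(bot.read_state()["time"])
```

```text
top 2477 [-0.0005  0.0039  0.0963] ((0.52603679895401, -0.22775880992412567), 0.083182193338871)
knob [ 0.52376884 -0.22534079  0.12852542] [ 0.54246553 -0.2107593   0.13695678]
pot (array([ 0.5263, -0.2286]), 86, np.float64(0.0004))
scene 4111 [-0.0018 -0.0004  0.0951] ((0.5261098146438599, -0.2290066033601761), 0.08381064981222153)
knob [ 0.53179641 -0.22849248  0.12545384] [ 0.54398732 -0.21225251  0.13389025]
pot (array([ 0.5251, -0.2289]), 611, np.float64(0.0006))
23.9
```

View pics/f.png

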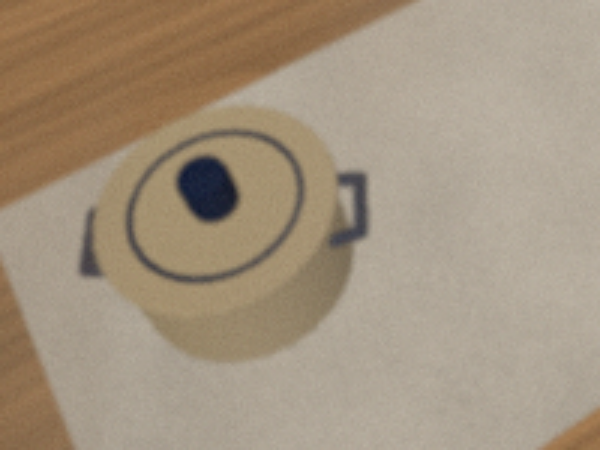

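The lid is seated and level, with its plate top at about 0.096 m, and centred within 1–2 mm. Handing in.

```bash
python3 -c "
from h import *
print(bot.finish_job())"
```

```text
the job is handed in; nothing more can be done
None
```

The blue egg is standing in the pot and the lid is on, level and centred within about 2 mm by camera measurement; the white egg and pot were left in place, and the job was handed in at about 24 s (the hand-in returned no verdict).

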